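# Clip an organ pipe into the holding cradle

### The arm

A 6-joint arm with a two-finger parallel gripper is mounted at the origin on the work surface. World frame = base frame: x ahead of the robot, y to its left, z up, the work surface at z = 0. Lengths are in m, angles in rad, forces in N, time in s.
With the tool pointing down it reaches from about 0.3 to 0.75 m from the base axis. Payload 8.5 kg.
Tool frame: the origin (TCP) lies on the centre line of the jaws, within the pads' length; the fingertips stand bot.tip_extent ahead of it and the grasp point (between the pads) lies 11 mm behind it (bot.tip_extent is the distance from the TCP to the fingertips, in m); z points along the fingers, y is the line along which they close (so a half turn about z gives the same grasp; the last joint's range is limited). The gripper opens to 88 mm and grips with 3 to 60 N. Pads are 18 mm wide; open, the fingers measure 123 mm over their backs; the gripper's body (75 mm by 187 mm) begins 45 mm behind the grasp point.
Start: joints at [0.944, 0.381, 1.297, -0, 1.464, -0.215], TCP at [0.22, 0.504, 0.247] pointing down, gripper open.
Joint ranges: [-3.11, 3.11], [-0.89, 2.33], [0.22, 2.48], [-1.42, 4.56], [0.17, 2.85], [-2.88, 2.88]. Speed limits (rad/s): [2.39, 2.39, 3.14, 3.14, 3.14, 3.14].

### API

Orientations are given as a unit quaternion [w, x, y, z].
In Python, from bench import bot gives the robot as it stands.
- The arm moves only by the tool play_rows, never from a script. Its argument "rows" is a list of rows, each a list of 6 numbers: the shift along the tool's x, y, z scaled (see below), then the turn, a rotation vector about the tool's x, y, z scaled (see below). In form: [[tx, ty, tz, rx, ry, rz], ...]. A call has 1 to 12 rows; each row is the pose to reach, as a shift and turn from the pose commanded when the call began, along the tool's axes at that moment, turning the shorter way round; what a row does not reach only later rows make up. The controller multiplies each number of a shift by 0.25 m and each number of a turn by 180 degrees. A row lasts 1/8 s, in which the tool goes at most 62.5 mm and 10.7 degrees, less where a joint would pass 70% of its speed; a pose out of reach is approached as far as the arm can. A call with a number of a shift or a turn outside -1 to 1 is refused whole. A call with a gripper value outside its range is refused whole. "gripper" is the closure, from -1 (fully open) to 1 (shut), set as the call begins (left out, the last holds). The fingers move at their own pace and stop on an object; the grip force is fixed at half the most. Time passes only in rows, so rows that repeat a pose let the fingers close. It gives the time, the measured TCP pose, the force, the opening and the grip force at its end, in the units of the state.
- bot.get_obs(): the state, without advancing time (a new reading comes with each control period).
- bot.capture(name): name is "scene" or "top" or "wrist"; returns (picture, depth): 480x640x3 uint8, red, green, blue; 480x640 float32, m along the optical axis (not along the pixel's ray), 0 where there is no reading.
- bot.camera_params(name): a dict with "K" (3x3 intrinsics, pixels), "D" ([k1, k2, p1, p2, k3] as OpenCV has them; the pictures are not rectified), "rvec" (rotation vector, rad) and "tvec" (3), from world to camera coordinates, as OpenCV has them. Camera axes: x right, y down, z forward; pixel columns grow to the right and rows downward; lengths in m; the calibration is good to about 2 mm. A picture is of the moment at which its call begins: read the wrist's pose just before it. camera_params takes no time and is no camera call; for the wrist camera it gives the pose at the moment of the call.
- bot.close_job(): hands the job in; it is judged then, once.
Trained networks look in the newest picture that a camera, given by its name, has taken for a name from the list of things; names that differ only in an ending like _2 or _b are one class to them, and where a whole thing is asked for, a point or a joint stands for the part that bears it (a point fixed in the world has none). Each returns a list of dicts, best first, with "confidence" (0 to 1); they miss things now and then, are a little off and sometimes report something else, mostly with a low value. They report only what shows in the picture. A call takes as long as a camera call. They do not tell look-alikes from the thing itself.
- bot.search_frame(camera, thing): "extent" ([left, top, right, bottom] in pixels, round what is visible of it).
The state is a dict: "time": time; "joint_pos": joint angles; "joint_vel": joint speeds; "joint_efforts": joint torques, N m; "tcp_pos": TCP position; "eef_rot": TCP orientation; "wrist_force": force on the tool from outside, world axes, zero at the start; "wrist_torque": the same for the moment, N m; "width": finger opening in m; "finger_force": force on a finger pad.
Only numpy, scipy, OpenCV 4.12 (cv2) and the standard library are available. Lean on these libraries where they do the work, as an engineer would, in place of code of your own. Each camera call takes 0.05 s, during which the arm holds its last target. There are 200 camera calls.

### The job

Take the longest of the three organ pipes from the notched rack and lay it along the wooden holding cradle, its body in the V rest with the tapered foot sticking out past it, its other end on the roller of the closed jaw in the mouth of the fork clip, and let go of it. Then press it down from above past the sprung jaw until it lies level at the bottom of the fork and the jaw has closed over it. Leave the other pipes, the bottle and the roll of tape where they are.

Things in the scene. Friction and masses are not known exactly. Their poses are not given: they have to be found in the camera images.
- pipe_long: the longest organ pipe, dull grey metal, 190 mm long, body 20 mm in diameter, 0.1 kg. Origin on its axis at mid-length; x runs along the pipe from the tapered foot (x = -95, narrowing to 8 mm over the last 30 mm, from x = -65) to the open top (x = +95). It starts lying level in one of three notches of the rack, axis 45 mm above the bench. Soft round body, gripped across its diameter
- pipe_foot (a point): the tip of the long pipe's tapered foot, on its axis
- pipe_top (a point): the centre of the long pipe's open top end
- pipe_mid: another pipe of the same shape, 165 mm long; origin on its axis at mid-length, x towards the open top
- pipe_short: another pipe of the same shape, 140 mm long; origin on its axis at mid-length, x towards the open top
- rack: the fixed wooden rack, base 100 x 190 x 10 mm, origin under its centre. Three pipe places at y = -60, 0, +60 mm, pipes lying along its x in pairs of V notches on 8 mm thick supports at x = -33 and +33; pipe axes at z = 45 mm. Between the supports the pipes are free below down to the base
- cradle: fixed dark wooden holding cradle, base 210 x 85 x 14 mm, origin under its centre; the pipe lies along its x, foot towards -x. At x = -60 a 10 mm thick V rest; at x = +40 a 16 mm wide steel fork clip. Nothing stands above the base between them
- rest_seat (a point): point on the axis of a seated pipe in the V rest (cradle x = -60, y = 0, z = 60 mm)
- clip_seat (a point): point on the axis of a seated pipe in the fork clip (cradle x = 40, y = 0, z = 60 mm). The fork spans x 32 to 48; its slot is 23 mm wide (y -11.5 to +11.5), floor at z = 50. Tall prong on the +y side up to z = 96, flared outwards above to z = 108; short prong on the -y side up to z = 66, with the jaw outside it
- jaw (a joint): the sprung jaw: 0 closed, grows (rad) as its head swings outwards to the cradle's -y about a hinge along x at cradle y = -22, z = 20 mm. It must swing about 0.13 rad to let a pipe by and springs back; takes about 10 N on the pipe at the fork
- jaw_roller (a point): centre of the smooth 12 mm white roller nose of the jaw, at cradle x = 40, y = -7.5, z = 75 mm when closed. A pipe laid on it leans against the tall prong with its axis at z = 88 mm there, and slopes down to the V rest
- bottle: a plastic water bottle, 64 mm in diameter, 210 mm tall, origin under its centre
- tape: a roll of paper tape lying flat, 90 mm in diameter, 22 mm tall, origin under its centre
Things that resemble listed ones, but are neither listed nor needed, are in the scene too. What is shaped like the pipe_long but orange is not meant. Several things have the shape of the cradle; the one meant has the colours described above.

How it is judged:
By the outcome, as a careful person would: the job done as asked, in the order asked, and still so for the second after the job is handed in, with the robot touching nothing.
It also fails if it takes over 45 s, if anything falls off the work surface, if the arm or the gripper's body presses on something with over 40 N, if the wrist force passes 120 N, or if a joint passes its speed limit or range.

## Working session

There is one attempt and no reset: what is moved stays moved. The work goes in short steps, Python scripts to look and compute and a tool call to move; the robot and the scene stay as the last step left them, time stands still between calls to the robot, and variables do not carry over. Pictures are saved under pics/ and viewed, at most 10 in all, crops included, and the job is handed in when it is done.

Besides the shell and the picture viewer there is one more tool, called after "Emit:" as name(argument=value, ...), one argument or row to a line, values as JSON. play_rows: Moves the arm, as the interface text tells. Its arguments: {"type":"object","properties":{"rows":{"type":"array","items":{"type":"array","items":{"type":"number"}}},"gripper":{"type":"number"}},"required":["rows"]}

```bash
ls; mkdir -p pics
cat > h.py <<'E'
import numpy as np, cv2
from bench import bot
from scipy.spatial.transform import Rotation as R
def save(n,im): cv2.imwrite('pics/'+n+'.png',im[:,:,::-1])
def cam(n):
    p=bot.camera_params(n); return np.array(p['K'],float),np.array(p['D'],float),R.from_rotvec(np.ravel(p['rvec'])).as_matrix(),np.ravel(p['tvec'])
def ray(n,uv):
    K,D,Rm,t=cam(n); q=cv2.undistortPoints(np.array(uv,float).reshape(-1,1,2),K,D).reshape(-1,2)
    return -Rm.T@t, np.c_[q,np.ones(len(q))]@Rm   # origin, dirs scaled to depth 1
def atz(n,uv,z):
    o,d=ray(n,uv); return o+d*((z-o[2])/d[:,2])[:,None]
def cloud(n,depth):
    v,u=np.mgrid[0:480,0:640]; o,d=ray(n,np.c_[u.ravel(),v.ravel()])
    P=o+d*depth.ravel()[:,None]; P[depth.ravel()==0]=np.nan; return P.reshape(480,640,3)
E
python3 - <<'E'
from h import *
print({k:np.round(v,3) for k,v in bot.get_obs().items()},bot.tip_extent)
for n in ('scene','top','wrist'):
    im,d=bot.capture(n); save(n+'0',im); np.savez('pics/'+n+'0.npz',im=im,P=cloud(n,d))
    for t in ('pipe_long','pipe_mid','pipe_short','cradle','rack','jaw_roller','bottle','tape'):
        print(n,t,[(np.round(r['extent']).tolist(),round(r['confidence'],2)) for r in bot.search_frame(n,t)][:5])
E
```

```text
pics
{'time': np.float64(0.0), 'joint_pos': array([ 0.944,  0.381,  1.298, -0.   ,  1.464, -0.215]), 'joint_vel': array([ 0.001,  0.001, -0.001, -0.001, -0.001,  0.   ]), 'joint_efforts': array([ 2.0000e-03, -4.3794e+01, -2.2456e+01,  7.1000e-02,  3.5000e-02,
       -0.0000e+00]), 'tcp_pos': array([0.22 , 0.504, 0.246]), 'eef_rot': array([-0.   ,  0.204,  0.979, -0.001]), 'wrist_force': array([ 0.711,  0.677, -1.001]), 'wrist_torque': array([-0.006,  0.014, -0.059]), 'finger_force': np.float64(0.0), 'width': np.float64(0.088)} 0.008
scene pipe_long [([455.0, 259.0, 497.0, 309.0], 0.62), ([391.0, 200.0, 429.0, 254.0], 0.57)]
scene pipe_mid [([376.0, 211.0, 409.0, 257.0], 0.72)]
scene pipe_short [([414.0, 202.0, 446.0, 241.0], 0.77), ([223.0, 249.0, 312.0, 309.0], 0.46)]
scene cradle [([126.0, 210.0, 209.0, 263.0], 0.63), ([222.0, 252.0, 316.0, 313.0], 0.61)]
scene rack [([365.0, 216.0, 440.0, 258.0], 0.94), ([294.0, 165.0, 316.0, 235.0], 0.57)]
scene jaw_roller [([252.0, 250.0, 259.0, 259.0], 0.47), ([389.0, 203.0, 431.0, 254.0], 0.32)]
scene bottle [([293.0, 163.0, 320.0, 240.0], 0.63)]
scene tape [([363.0, 276.0, 399.0, 310.0], 0.98), ([253.0, 248.0, 262.0, 258.0], 0.73)]
top pipe_long [([209.0, 200.0, 226.0, 271.0], 0.67)]
top pipe_mid [([235.0, 203.0, 244.0, 266.0], 0.96)]
top pipe_short [([187.0, 202.0, 205.0, 254.0], 0.7)]
top cradle [([398.0, 310.0, 478.0, 396.0], 0.93), ([335.0, 212.0, 403.0, 297.0], 0.74)]
top rack [([334.0, 213.0, 404.0, 299.0], 0.46), ([210.0, 199.0, 225.0, 269.0], 0.16)]
top jaw_roller [([370.0, 259.0, 383.0, 275.0], 0.41)]
top bottle [([292.0, 283.0, 317.0, 311.0], 0.83)]
top tape [([269.0, 179.0, 305.0, 210.0], 0.9)]
wrist pipe_long []
wrist pipe_mid []
wrist pipe_short []
wrist cradle []
wrist rack []
wrist jaw_roller []
wrist bottle []
wrist tape []
```

```bash
python3 -c "
import cv2,numpy as np
a=cv2.imread('pics/top0.png');b=cv2.imread('pics/scene0.png')
print(a.shape)"
```

```text
(480, 640, 3)
```

View pics/top0.png

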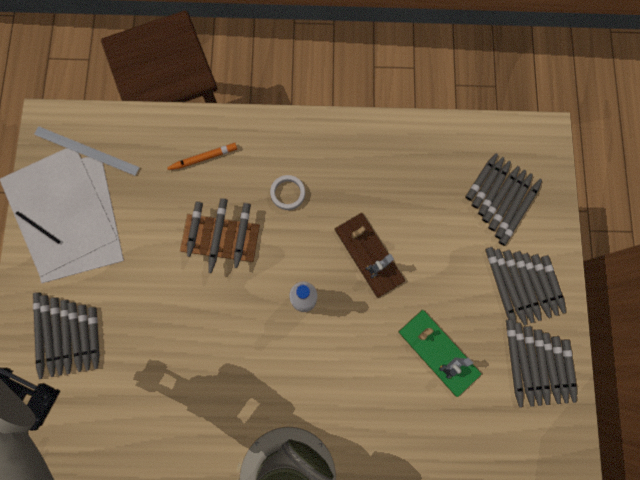

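View pics/scene0.png

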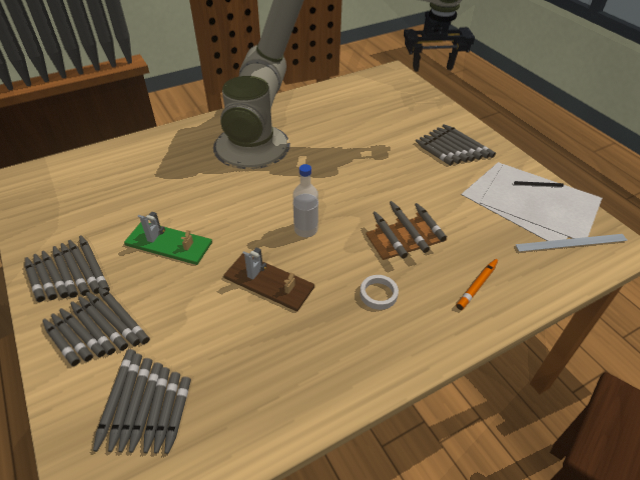

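Run:
```python
from h import *
t=np.load('pics/top0.npz'); s=np.load('pics/scene0.npz')
im=t['im']; a=cv2.resize(im[190:310,170:420],None,fx=3,fy=3,interpolation=cv2.INTER_CUBIC); 
save('crop',a)
P=t['P']
for n,uv in dict(short=(195,228),long=(217,235),mid=(242,235),longfoot=(211,266),longtop=(223,204),tape=(276,193),bottle=(303,292),cr=(369,255),crTL=(345,225),crbot=(378,290)).items():
    print(n,np.round(P[uv[1],uv[0]],3))
# cradle base: points with z in 8..20mm near
m=(abs(P[...,2]-.014)<.006); b=np.zeros_like(m); b[205:305,330:410]=1
print(np.isfinite(P[...,2]).mean())
q=P[m&b][:,:2].astype(np.float32); r=cv2.minAreaRect(q*1000); print('cradle',r,len(q))
b[:]=0; b[190:280,175:265]=1
q=P[(abs(P[...,2]-.010)<.005)&b][:,:2].astype(np.float32); print('rack',cv2.minAreaRect(q*1000),len(q))
for lo,hi,nm,box in ((.04,.13,'pipes',(185,260,190,280)),(.03,.12,'cradleparts',(330,410,205,305))):
    b[:]=0; b[box[2]:box[3],box[0]:box[1]]=1
    M=(P[...,2]>lo)&(P[...,2]<hi)&b
    k,l,st,c=cv2.connectedComponentsWithStats(M.astype(np.uint8))
    for i in range(1,k):
        if st[i,4]>8:
            q=P[l==i]; print(nm,st[i].tolist(),np.round(q.mean(0),3),'zmax',q[:,2].max().round(3),[np.round(x,0) for x in cv2.minAreaRect((q[:,:2]*1000).astype(np.float32))])
```

```text
short [0.586 0.246 0.051]
long [0.57  0.191 0.049]
mid [0.571 0.129 0.052]
longfoot [0.492 0.201 0.051]
longtop [0.649 0.18  0.052]
tape [ 0.697  0.052 -0.001]
bottle [ 0.417 -0.028  0.209]
cr [ 0.534 -0.191  0.013]
crTL [ 0.611 -0.129  0.016]
crbot [ 0.446 -0.214  0.012]
0.996162109375
cradle ((558.5673217773438, -223.28292846679688), (210.10350036621094, 162.38148498535156), 32.28671646118164) 2331
rack ((588.0194091796875, 192.52716064453125), (238.72044372558594, 226.54736328125), 5.019802570343018) 1778
pipes [208, 198, 20, 75, 613] [0.573 0.191 0.052] zmax 0.06 [array([571., 193.]), array([ 31., 190.]), np.float64(85.0)]
pipes [185, 201, 18, 56, 448] [0.589 0.25  0.051] zmax 0.059 [array([586., 251.]), array([ 32., 140.]), np.float64(83.0)]
pipes [233, 203, 18, 65, 523] [0.575 0.131 0.052] zmax 0.062 [array([573., 132.]), array([ 31., 165.]), np.float64(84.0)]
cradleparts [352, 226, 13, 11, 68] [ 0.588 -0.159  0.05 ] zmax 0.061 [array([ 589., -160.]), array([10., 32.]), np.float64(31.0)]
cradleparts [369, 253, 25, 20, 200] [ 0.503 -0.212  0.076] zmax 0.112 [array([ 503., -212.]), array([23., 51.]), np.float64(25.0)]
```

View pics/crop.png

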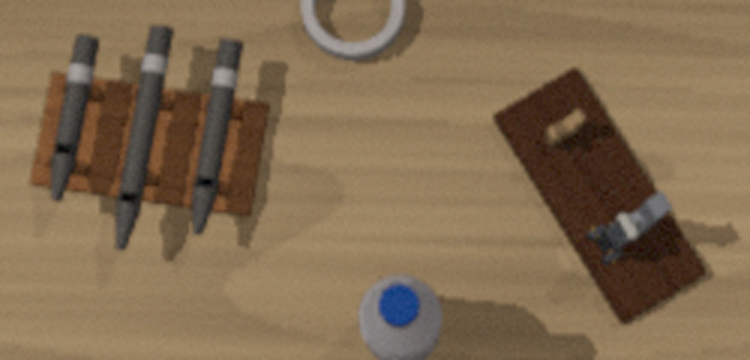

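The longest pipe is the middle one of the rack (crop 145,140; top view 217,235: 190 mm against 165 and 140 mm), and the orange pipe at (203,157) is not meant. The cradle at top-view (369,255) is dark wood, so it's the one meant rather than the green one at (440,353). The tall prong points up-right, the jaw is lower-left and the V rest is at (358,231).

```bash
cat >> h.py <<'E'
def yawq(yaw,tilt=0):
    """tool down, tool y at azimuth yaw (rad); tilt about tool y"""
    y=np.array([np.cos(yaw),np.sin(yaw),0]); z=np.array([0,0,-1.]); x=np.cross(y,z)
    return R.from_matrix(np.c_[x,y,z])*R.from_rotvec([0,tilt,0])
def row(pos,rot):
    o=bot.get_obs(); q=o['eef_rot']; R0=R.from_quat([q[1],q[2],q[3],q[0]])
    s=R0.inv().apply(np.array(pos)-o['tcp_pos'])/.25; t=(R0.inv()*rot).as_rotvec()/np.pi
    print('tcp',np.round(o['tcp_pos'],4),'F',np.round(o['wrist_force'],1),'w',round(float(o['width']),4),'t',round(float(o['time']),2),'row',np.round(np.r_[s,t],4).tolist())
E
python3 - <<'E'
from h import *
K,D,Rm,t=cam('wrist'); o=bot.get_obs(); q=o['eef_rot']; R0=R.from_quat([q[1],q[2],q[3],q[0]]).as_matrix()
print(K[0,0],'cam in tool',R0.T@(-Rm.T@t-o['tcp_pos']),'axis',R0.T@Rm[2])
P=np.load('pics/top0.npz')['P']; M=(P[...,2]>.047)&(P[...,2]<.13)
b=np.zeros_like(M); b[198:275,208:229]=1
q=P[M&b]; u,s,v=np.linalg.svd(q[:,:2]-q[:,:2].mean(0)); print('yaw',np.degrees(np.arctan2(*v[0][::-1])),q.mean(0))
row([.55,.19,.27],yawq(np.radians(83)))
E
```

```text
339.5208617850922 cam in tool [ 0.0799342  -0.00015297 -0.13696633] axis [-3.07226147e-01  3.68097803e-04  9.51636464e-01]
yaw 172.79962049581712 [0.57414321 0.19185063 0.05275164]
tcp [0.2201 0.504  0.2467] F [ 0.7 -0.5  0.7] w 0.0881 t 1.35 row [-1.7119, -0.6229, -0.093, -0.0, -0.0, -0.0922]
```

Emit:
play_rows(
  rows=[
    [-0.25,-0.09,-0.015,0,0,-0.02],
    [-0.5,-0.18,-0.03,0,0,-0.05],
    [-0.74,-0.27,-0.045,0,0,-0.07],
    [-0.96,-0.35,-0.06,0,0,-0.09],
    [-0.96,-0.35,-0.06,0,0,-0.09],
  ],
  gripper=0,
)

```text
time: 1.98
tcp_pos: [0.4075, 0.3254, 0.2618]
eef_rot: [0.0, 0.067, 0.998, -0.0]
wrist_force: [-0.4, -0.3, 0.1]
width: 0.0441
finger_force: 0.0
```

Run:
```python
from h import *
row([.55,.19,.27],yawq(np.radians(83)))
```

```text
tcp [0.4075 0.3254 0.2618] F [-0.4 -0.3  0.1] w 0.0441 t 1.98 row [-0.6371, -0.4608, -0.0323, -0.0, 0.0002, -0.0036]
```

Emit:
play_rows(
  rows=[
    [-0.2,-0.15,-0.01,0,0,0],
    [-0.42,-0.3,-0.02,0,0,0],
    [-0.6371,-0.4608,-0.0323,0,0,-0.0036],
    [-0.6371,-0.4608,-0.0323,0,0,-0.0036],
    [-0.6371,-0.4608,-0.0323,0,0,-0.0036],
  ],
)

```text
time: 2.6
tcp_pos: [0.5476, 0.1938, 0.2695]
eef_rot: [-0.0, 0.059, 0.998, 0.0]
wrist_force: [-0.8, 0.2, 0.7]
width: 0.0436
finger_force: 0.0
```

Run:
```python
from h import *
im,d=bot.capture('wrist'); P=cloud('wrist',d); save('w1',im); np.savez('pics/w1.npz',im=im,P=P)
for t in('pipe_long','pipe_mid','pipe_short'): print(t,[(np.round(r['extent']).tolist(),round(r['confidence'],2)) for r in bot.search_frame('wrist',t)][:5])
M=((P[...,2]>.040)&(P[...,2]<.07)&(P[...,0]>.4)).astype(np.uint8)
k,l,st,c=cv2.connectedComponentsWithStats(M)
for i in range(1,k):
    if st[i,4]>200:
        q=P[l==i]; print(st[i].tolist(),q.mean(0).round(4),np.percentile(q[:,2],[50,95,99]).round(4),[np.round(x,1) for x in cv2.minAreaRect((q[:,:2]*1000).astype(np.float32))])
        h=q[q[:,2]>.045]; 
        xs=np.arange(-.09,.1,.02); u,s,v=np.linalg.svd(h[:,:2]-h[:,:2].mean(0)); d0=v[0]*np.sign(v[0][0])
        print('  yaw',np.degrees(np.arctan2(d0[1],d0[0])).round(2),'ends',((h[:,:2]-h[:,:2].mean(0))@d0).min().round(4),((h[:,:2]-h[:,:2].mean(0))@d0).max().round(4),'mean',h[:,:2].mean(0).round(4))
```

```text
pipe_long [([306.0, 138.0, 324.0, 306.0], 0.81)]
pipe_mid [([255.0, 159.0, 274.0, 299.0], 0.6)]
pipe_short [([356.0, 167.0, 379.0, 288.0], 0.74)]
[84, 86, 37, 57, 894] [ 4.27e-01 -2.00e-04  5.55e-02] [0.0559 0.0686 0.0697] [array([429.6,  -5.6]), array([19.2, 57.9]), np.float64(61.2)]
  yaw -22.85 ends -0.0253 0.0321 mean [ 4.271e-01 -3.000e-04]
[300, 136, 30, 169, 3011] [0.566  0.1928 0.0513] [0.0522 0.0547 0.0554] [array([568.9, 192.4]), array([ 31.7, 190. ]), np.float64(83.1)]
  yaw -7.02 ends -0.0922 0.0978 mean [0.5662 0.1928]
[246, 157, 31, 145, 2290] [0.5618 0.135  0.051 ] [0.0519 0.0547 0.0554] [array([570.1, 132.3]), array([ 31.8, 164.5]), np.float64(82.4)]
  yaw -6.32 ends -0.0738 0.0908 mean [0.5619 0.1349]
[353, 168, 32, 123, 2108] [0.5798 0.2505 0.0509] [0.0519 0.0547 0.0553] [array([583.3, 251.4]), array([ 31.7, 139.6]), np.float64(83.3)]
  yaw -7.47 ends -0.0667 0.0725 mean [0.5806 0.2505]
[15, 261, 28, 24, 234] [ 0.5877 -0.1598  0.05  ] [0.0512 0.0573 0.0582] [array([ 586.3, -158.8]), array([11.1, 30.5]), np.float64(32.6)]
  yaw -58.85 ends -0.0184 0.012 mean [ 0.5885 -0.1612]
```

View pics/w1.png

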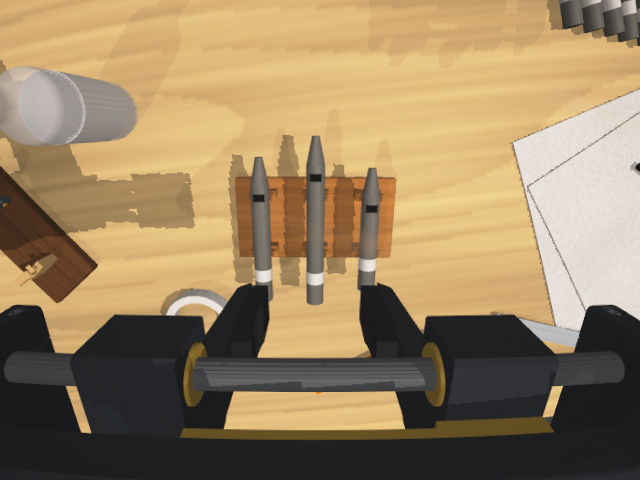

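The wrist view shows the long pipe as the middle one (316,136 to 315,304). Its foot points up in the picture, towards the robot, and the rack base corners are near (237,178) and (392,258). The top and wrist views agree within 2 mm, with the pipe top at z = 55 mm.

Run:
```python
from h import *
z=np.load('pics/w1.npz'); im=z['im'];P=z['P']
c=atz('wrist',[(237,178),(395,178),(392,258),(238,256)],.010); print(c.round(4),c.mean(0).round(4))
d=np.array([np.cos(np.radians(-7)),np.sin(np.radians(-7))]); ctr=np.array([.5695,.1925])
print('rack centre along pipe',(c.mean(0)[:2]-ctr)@d, 'lateral',np.cross(d,c.mean(0)[:2]-ctr))
# supports: points 15..42 mm high not pipes between pipes
M=(P[...,2]>.018)&(P[...,2]<.040)&(np.abs(P[...,0]-.57)<.08)&(np.abs(P[...,1]-.19)<.1); q=P[M][:,:2]-ctr; h=np.histogram(q@d,bins=np.arange(-.06,.06,.005)); print(h[0],h[1].round(3))
# long pipe cross-section: lateral of top ridge points
M=(P[...,2]>.052)&(np.abs(P[...,0]-.57)<.1)&(np.abs(P[...,1]-.19)<.025); q=P[M][:,:2]-ctr; a=q@d; lat=q@np.array([-d[1],d[0]])
for lo in np.arange(-.06,.1,.02):
    k=(a>lo)&(a<lo+.02); print(round(lo+.01,3),k.sum(),np.round(np.percentile(lat[k],[10,50,90]),4) if k.any() else '')
```

```text
[[0.5118 0.1081 0.01  ]
 [0.5331 0.2916 0.01  ]
 [0.633  0.2835 0.01  ]
 [0.608  0.0915 0.01  ]] [0.5714 0.1937 0.01  ]
rack centre along pipe 0.0017832252645754 lateral 0.0014198373900089736
[  0   0   0   0  64  61  21   0   0   0   0   0   0   0   0   0   0   3
 158  28   0   0   0] [-0.06  -0.055 -0.05  -0.045 -0.04  -0.035 -0.03  -0.025 -0.02  -0.015
 -0.01  -0.005 -0.     0.005  0.01   0.015  0.02   0.025  0.03   0.035
  0.04   0.045  0.05   0.055]
-0.05 22719 [-0.0308 -0.0112  0.0113]
-0.03 4147 [-0.0307 -0.0273 -0.0029]
-0.01 405 [-0.0242 -0.0227  0.0026]
0.01 191 [-0.0049 -0.0005  0.0049]
0.03 184 [-0.0049  0.0006  0.0051]
0.05 166 [-0.0049 -0.0003  0.0043]
0.07 167 [-0.0048 -0.0002  0.0049]
0.09 115 [-0.0055 -0.0001  0.0046]<stdin>:5: DeprecationWarning: Arrays of 2-dimensional vectors are deprecated. Use arrays of 3-dimensional vectors instead. (deprecated in NumPy 2.0)
```

Run:
```python
from h import *
row([.5745,.1919,.12],yawq(np.radians(83)));row([.5745,.1919,.034],yawq(np.radians(83)))
```

```text
tcp [0.5471 0.1944 0.2701] F [-0.1 -0.1  0.4] w 0.0438 t 2.8 row [-0.11, 0.0024, 0.6005, 0.0001, 0.0, 0.0021]
tcp [0.5471 0.1944 0.2701] F [-0.1 -0.1  0.4] w 0.0438 t 2.8 row [-0.1099, 0.0024, 0.9445, 0.0001, 0.0, 0.0021]
```

Emit:
play_rows(
  rows=[
    [-0.07,0,0.2,0,0,0],
    [-0.11,0.0024,0.4,0,0,0.002],
    [-0.11,0.0024,0.6,0,0,0.002],
    [-0.11,0.0024,0.6,0,0,0.002],
    [-0.11,0.0024,0.6,0,0,0.002],
  ],
)

```text
time: 3.42
tcp_pos: [0.5762, 0.1911, 0.1221]
eef_rot: [0.002, 0.062, 0.998, 0.0]
wrist_force: [0.1, 0.1, 1.7]
width: 0.044
finger_force: 0.0
```

Run:
```python
from h import *
row([.5745,.1919,.034],yawq(np.radians(83)))
im,d=bot.capture('wrist'); P=cloud('wrist',d)
d=np.array([np.cos(np.radians(-7)),np.sin(np.radians(-7))]); ctr=np.array([.5695,.1925])
M=(P[...,2]>.050)&(P[...,2]<.058)&(np.abs(P[...,0]-.57)<.12)&(np.abs(P[...,1]-.19)<.025); q=P[M][:,:2]-ctr; a=q@d; lat=q@np.array([-d[1],d[0]])
print(P[M][:,2].max())
for lo in np.arange(-.1,.1,.02):
    k=(a>lo)&(a<lo+.02); print(round(lo+.01,3),k.sum(),np.round(np.percentile(lat[k],[5,50,95]),4) if k.any() else '')
```

```text
tcp [0.5762 0.1911 0.1221] F [0.1 0.1 1.7] w 0.044 t 3.42 row [0.008, 0.0021, 0.3524, 0.0003, 0.001, -0.0003]
0.05670192150761194
-0.09 88 [-0.0038 -0.0005  0.0028]
-0.07 780 [-0.0065 -0.0005  0.006 ]
-0.05 899 [-0.0078 -0.0005  0.0068]
-0.03 809 [-0.0079 -0.0006  0.0068]
-0.01 752 [-0.0077 -0.0006  0.0068]
0.01 689 [-0.0078 -0.0006  0.0067]
0.03 645 [-0.008  -0.0006  0.0068]
0.05 593 [-0.0079 -0.0006  0.007 ]
0.07 536 [-0.0079 -0.0007  0.0066]
0.09 142 [-0.0073 -0.0003  0.0067]
```

Emit:
play_rows(
  rows=[
    [0.008,0,0.12,0,0,0],
    [0.008,0,0.24,0,0,0],
    [0.008,0,0.35,0,0,0],
    [0.008,0,0.35,0,0,0],
    [0.008,0,0.35,0,0,0],
  ],
)

```text
time: 4.1
tcp_pos: [0.5747, 0.1909, 0.0346]
eef_rot: [0.002, 0.062, 0.998, 0.0]
wrist_force: [-0.2, -0.4, 0.4]
width: 0.0438
finger_force: 0.0
```

Emit:
play_rows(
  rows=[
    [0,0,0,0,0,0],
    [0,0,0,0,0,0],
    [0,0,0,0,0,0],
    [0,0,0,0,0,0],
  ],
  gripper=1,
)

```text
time: 4.6
tcp_pos: [0.574, 0.1916, 0.0331]
eef_rot: [0.001, 0.062, 0.998, 0.001]
wrist_force: [-0.6, 6.3, 3.2]
width: 0.0181
finger_force: 29.3
```

Emit:
play_rows(
  rows=[
    [0,0,-0.1,0,0,0],
    [0,0,-0.3,0,0,0],
    [0,0,-0.52,0,0,0],
    [0,0,-0.75,0,0,0],
    [0,-0.1,-0.97,0,0,0.04],
    [0.05,-0.3,-0.97,0,0,0.08],
    [0.05,-0.3,-0.97,0,0,0.12],
  ],
)

```text
time: 5.48
tcp_pos: [0.5511, 0.1155, 0.2758]
eef_rot: [0.0, 0.251, 0.968, -0.0]
wrist_force: [0.5, 0.6, -1.2]
width: 0.0183
finger_force: 29.6
```

Run:
```python
from h import *
row([.497,-.098,.29],yawq(np.radians(-58)))
```

```text
tcp [0.5511 0.1155 0.2758] F [ 0.5  0.6 -1.2] w 0.0183 t 5.47 row [-0.2266, -0.8514, -0.0567, 0.0003, 0.0002, 0.6605]
```

Emit:
play_rows(
  rows=[
    [0,-0.1,-0.05,0,0,0.055],
    [-0.04,-0.2,-0.056,0,0,0.11],
    [-0.08,-0.3,-0.056,0,0,0.165],
    [-0.12,-0.4,-0.056,0,0,0.22],
    [-0.16,-0.5,-0.056,0,0,0.275],
    [-0.2,-0.6,-0.056,0,0,0.33],
    [-0.22,-0.7,-0.056,0,0,0.385],
    [-0.2266,-0.8,-0.056,0,0,0.44],
    [-0.2266,-0.85,-0.056,0,0,0.495],
    [-0.2266,-0.85,-0.056,0,0,0.55],
    [-0.2266,-0.85,-0.056,0,0,0.605],
    [-0.2266,-0.85,-0.056,0,0,0.66],
  ],
)

```text
time: 6.98
tcp_pos: [0.4993, -0.0958, 0.2888]
eef_rot: [-0.0, 0.961, 0.277, -0.0]
wrist_force: [0.4, -0.9, -0.8]
width: 0.0185
finger_force: 29.6
```

Emit:
play_rows(
  rows=[
    [0,0,0,0,0,0],
    [0,0,0,0,0,0],
  ],
)

```text
time: 7.22
tcp_pos: [0.4994, -0.0958, 0.2888]
eef_rot: [-0.0, 0.96, 0.281, -0.0]
wrist_force: [0.2, 0.7, -1.1]
width: 0.0185
finger_force: 29.6
```

Run:
```python
from h import *
row([.497,-.098,.29],yawq(np.radians(-58)))
im,d=bot.capture('wrist'); P=cloud('wrist',d); save('w2',im); np.savez('pics/w2.npz',im=im,P=P)
for t in('cradle','jaw_roller','pipe_long'): print(t,[(np.round(r['extent']).tolist(),round(r['confidence'],2)) for r in bot.search_frame('wrist',t)][:5])
```

```text
tcp [ 0.4994 -0.0958  0.2888] F [ 0.2  0.7 -1.1] w 0.0185 t 7.22 row [-0.0129, 0.0022, -0.0046, -0.0, 0.0, 0.0038]
cradle [([355.0, 125.0, 438.0, 290.0], 0.76)]
jaw_roller [([374.0, 238.0, 405.0, 271.0], 0.73), ([155.0, 193.0, 263.0, 312.0], 0.45), ([56.0, 2.0, 225.0, 98.0], 0.4), ([358.0, 125.0, 436.0, 289.0], 0.32)]
pipe_long [([286.0, 66.0, 342.0, 430.0], 0.95)]
```

View pics/w2.png

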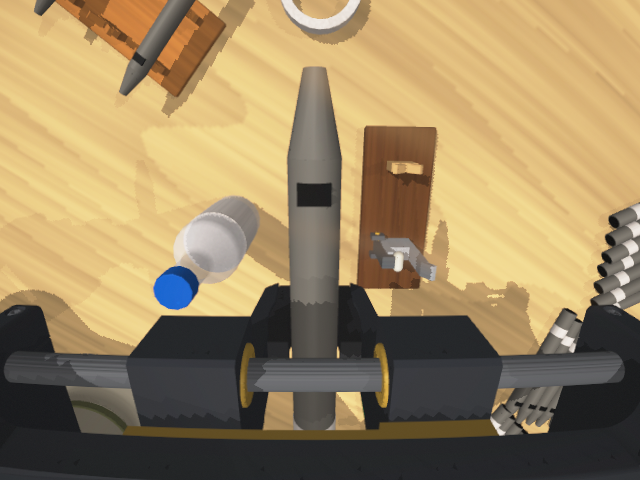

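The dark cradle's base corners are near (365,126), (436,128), (427,290) and (358,288), with the V rest at (405,168), the fork at (400,245) and the white roller at (398,260). The pipe is held straight, foot up in the picture at (314,67). Next I'll fit the cradle pose.

Run:
```python
from h import *
for nm,box in (('w2',(345,450,115,300)),('top0',(330,410,205,305))):
    z=np.load(f'pics/{nm}.npz'); im=z['im'].astype(float);P=z['P']; b=np.zeros((480,640),bool); b[box[2]:box[3],box[0]:box[1]]=1
    near=(abs(P[...,0]-.537)<.16)&(abs(P[...,1]+.191)<.16)
    M=b&near&(P[...,2]>.0075)&(P[...,2]<.02)
    if nm=='top0': M&=im.sum(2)<200
    k,l,st,c=cv2.connectedComponentsWithStats(M.astype(np.uint8)); i=1+np.argmax(st[1:,4]); q=P[l==i]
    r=cv2.minAreaRect((q[:,:2]*1000).astype(np.float32)); print(nm,'base',r,'z',np.median(q[:,2]))
    for lo,hi in ((.03,.068),(.068,.12),(.085,.12)):
        M=b&near&(P[...,2]>lo)&(P[...,2]<hi); k,l,st,c=cv2.connectedComponentsWithStats(M.astype(np.uint8))
        for i in range(1,k):
            if st[i,4]>12: q=P[l==i]; print('  ',lo,st[i].tolist(),q.mean(0).round(4),'zmax',q[:,2].max().round(4),[np.round(x,1) for x in cv2.minAreaRect((q[:,:2]*1000).astype(np.float32))])
```

```text
w2 base ((536.4271240234375, -192.3275909423828), (209.95387268066406, 86.04501342773438), 32.098594665527344) z 0.01285022253345755
   0.03 [389, 162, 34, 12, 344] [ 0.5868 -0.1593  0.0489] zmax 0.0582 [array([ 586.7, -160.4]), array([10.2, 32.1]), np.float64(32.1)]
   0.03 [374, 242, 47, 24, 576] [ 0.5045 -0.208   0.049 ] zmax 0.068 [array([ 501.1, -210.4]), array([17.2, 46.1]), np.float64(30.3)]
   0.068 [380, 251, 24, 21, 382] [ 0.496  -0.2008  0.0774] zmax 0.0816 [array([ 495.4, -201.5]), array([23.1, 24.7]), np.float64(34.1)]
   0.068 [413, 253, 23, 28, 418] [ 0.5122 -0.2262  0.0941] zmax 0.1097 [array([ 511.9, -228.9]), array([17.3, 13.4]), np.float64(31.6)]
   0.085 [417, 258, 19, 23, 310] [ 0.5122 -0.2271  0.1   ] zmax 0.1097 [array([ 512. , -228.8]), array([16.7, 13.2]), np.float64(31.5)]
top0 base ((537.0675048828125, -191.9429473876953), (207.5609893798828, 85.80583190917969), 32.69255447387695) z 0.0133423667917556
   0.03 [352, 226, 13, 11, 68] [ 0.5879 -0.1593  0.0497] zmax 0.0613 [array([ 588.9, -159.9]), array([ 9.9, 32.3]), np.float64(31.4)]
   0.03 [380, 259, 9, 8, 34] [ 0.5091 -0.2214  0.0522] zmax 0.067 [array([ 508.9, -221.6]), array([17.3, 11.1]), np.float64(45.4)]
   0.03 [369, 267, 9, 6, 22] [ 0.4907 -0.1936  0.0495] zmax 0.0656 [array([ 489.3, -195.8]), array([20.1,  8.6]), np.float64(75.8)]
   0.068 [384, 253, 10, 11, 62] [ 0.5125 -0.2267  0.0982] zmax 0.1116 [array([ 513.7, -227.8]), array([16. , 13.5]), np.float64(33.9)]
   0.068 [371, 260, 12, 12, 79] [ 0.497  -0.2014  0.0781] zmax 0.0838 [array([ 497.1, -200.8]), array([22.5, 24.1]), np.float64(29.5)]
   0.085 [385, 253, 9, 10, 51] [ 0.5133 -0.2273  0.1025] zmax 0.1116 [array([ 513.7, -227.8]), array([15.9, 13.5]), np.float64(33.9)]
```

```bash
cat >> h.py <<'E'
C0=np.array([.5365,-.1922,0]); ya=np.radians(-147.9); ex=np.array([np.cos(ya),np.sin(ya),0]); ey=np.array([-np.sin(ya),np.cos(ya),0]); ez=np.array([0,0,1.])
def c2w(p): return C0+p[0]*ex+p[1]*ey+p[2]*ez
def tilt(th):
    x=-(ex*np.cos(th)+ez*np.sin(th)); z=np.cross(x,ey); return R.from_matrix(np.c_[x,ey,z])
def toolcloud(P):
    o=bot.get_obs(); q=o['eef_rot']; return R.from_quat([q[1],q[2],q[3],q[0]]).inv().apply((P-o['tcp_pos']).reshape(-1,3))
E
python3 - <<'E'
from h import *
P=np.load('pics/w2.npz')['P']; P=P[60:440,280:350].reshape(-1,3); q=toolcloud(P[np.isfinite(P[:,0])])
M=(abs(q[:,1])<.014)&(q[:,2]>-.03)&(q[:,2]<.01); q=q[M]
print('x range',np.percentile(q[:,0],[0,.2,99.8,100]).round(4))
for lo in np.arange(-.09,.1,.02):
    k=(q[:,0]>lo)&(q[:,0]<lo+.02); print(round(lo+.01,3),k.sum(),(np.percentile(q[k,1],[2,98]).round(4),'ztop',np.percentile(q[k,2],[2,5]).round(4)) if k.sum()>5 else '')
th=np.radians(15.4); g=np.array([-.015,0,.0745]); rt=tilt(th); zt=rt.as_matrix()[:,2]
for up in (.07,.004,0): tcp=c2w(g+[0,0,up])+.011*zt; print(up,tcp.round(4)); row(tcp,rt)
E
```

```text
x range [-0.0582 -0.0523  0.0995  0.1001]
-0.08 0 
-0.06 108 (array([-0.01  ,  0.0102]), 'ztop', array([-0.0192, -0.019 ]))
-0.04 1373 (array([-0.0092,  0.0093]), 'ztop', array([-0.0213, -0.0211]))
-0.02 221 (array([-0.0095,  0.0096]), 'ztop', array([-0.0215, -0.0213]))
0.0 2872 (array([-0.0132,  0.0133]), 'ztop', array([-0.0277, -0.0243]))
0.02 2269 (array([-0.0096,  0.0091]), 'ztop', array([-0.0216, -0.0213]))
0.04 2618 (array([-0.0095,  0.0091]), 'ztop', array([-0.0217, -0.0214]))
0.06 3038 (array([-0.0094,  0.0091]), 'ztop', array([-0.022 , -0.0217]))
0.08 2681 (array([-0.0081,  0.0079]), 'ztop', array([-0.0207, -0.0203]))
0.1 862 (array([-0.0049,  0.0047]), 'ztop', array([-0.017 , -0.0167]))
0.07 [ 0.5467 -0.1858  0.1339]
tcp [ 0.4995 -0.0958  0.2888] F [ 0.8  0.4 -0.5] w 0.018 t 7.42 row [-0.0344, 0.4051, 0.6197, 0.0003, -0.0855, 0.0026]
0.004 [ 0.5467 -0.1858  0.0679]
tcp [ 0.4995 -0.0958  0.2888] F [ 0.8  0.4 -0.5] w 0.018 t 7.42 row [-0.0344, 0.4051, 0.8837, 0.0003, -0.0855, 0.0026]
0 [ 0.5467 -0.1858  0.0639]
tcp [ 0.4995 -0.0958  0.2888] F [ 0.8  0.4 -0.5] w 0.018 t 7.42 row [-0.0344, 0.4051, 0.8997, 0.0003, -0.0855, 0.0026]
```

Emit:
play_rows(
  rows=[
    [0,0.15,0.05,0,-0.03,0],
    [-0.02,0.3,0.2,0,-0.06,0],
    [-0.0344,0.4051,0.4,0.0003,-0.0855,0.0026],
    [-0.0344,0.4051,0.61,0.0003,-0.0855,0.0026],
    [-0.0344,0.4051,0.61,0.0003,-0.0855,0.0026],
    [-0.0344,0.4051,0.61,0.0003,-0.0855,0.0026],
  ],
)

```text
time: 8.18
tcp_pos: [0.5474, -0.1862, 0.1386]
eef_rot: [0.038, 0.953, 0.273, -0.128]
wrist_force: [-0.1, 0.5, 0.2]
width: 0.0184
finger_force: 29.6
```

Run:
```python
from h import *
im,d=bot.capture('wrist'); P=cloud('wrist',d); save('w3',im); np.savez('pics/w3.npz',im=im,P=P)
# pipe & cradle in cradle frame
q=np.stack([(P-C0)@ex,(P-C0)@ey,P[...,2]],-1)
m=(abs(q[...,1])<.03)&(q[...,2]>.1)&(q[...,0]<-.03)&(q[...,0]>-.14)&(q[...,2]<.16)
p=q[m]
for lo in np.arange(-.13,-.03,.02):
    k=(p[:,0]>lo)&(p[:,0]<lo+.02); 
    if k.sum()>10: print(round(lo+.01,2),k.sum(),np.percentile(p[k,1],[2,98]).round(4),'top',np.percentile(p[k,2],97).round(4))
m=(q[...,2]>.03)&(q[...,2]<.065)&(abs(q[...,0]+.06)<.012)&(abs(q[...,1])<.03); p=q[m]; print('rest',m.sum(), p.min(0) if len(p) else '',p.max(0) if len(p) else '')
m=(q[...,2]>.09)&(q[...,2]<.115)&(abs(q[...,0]-.04)<.015)&(abs(q[...,1])<.04); p=q[m]; print('prong',m.sum(), np.percentile(p,[2,98],axis=0) if len(p) else '')
th=np.radians(15.4); g=np.array([-.015,0,.0745]); rt=tilt(th); zt=rt.as_matrix()[:,2]
for up in (.02,.003,0): tcp=c2w(g+[0,0,up])+.011*zt; row(tcp,rt)
```

```text
-0.12 244 [-0.0028  0.0047] top 0.129
-0.1 2519 [-0.006   0.0078] top 0.1378
-0.08 3250 [-0.0084  0.0099] top 0.1451
-0.06 2782 [-0.0087  0.01  ] top 0.1499
-0.04 2403 [-0.0087  0.01  ] top 0.1554
rest 69 [-0.06495133 -0.01580478  0.03107879] [-0.05465608  0.01583938  0.05782444]
prong 0 
tcp [ 0.5476 -0.1862  0.1391] F [ 0.4 -0.6 -0.5] w 0.0183 t 8.22 row [0.0561, -0.004, 0.2134, 0.0011, -0.0008, -0.0006]
tcp [ 0.5476 -0.1862  0.1391] F [ 0.4 -0.6 -0.5] w 0.0183 t 8.22 row [0.074, -0.0042, 0.279, 0.0011, -0.0008, -0.0006]
tcp [ 0.5476 -0.1862  0.1391] F [ 0.4 -0.6 -0.5] w 0.0183 t 8.22 row [0.0772, -0.0043, 0.2906, 0.0011, -0.0008, -0.0006]
```

View pics/w3.png

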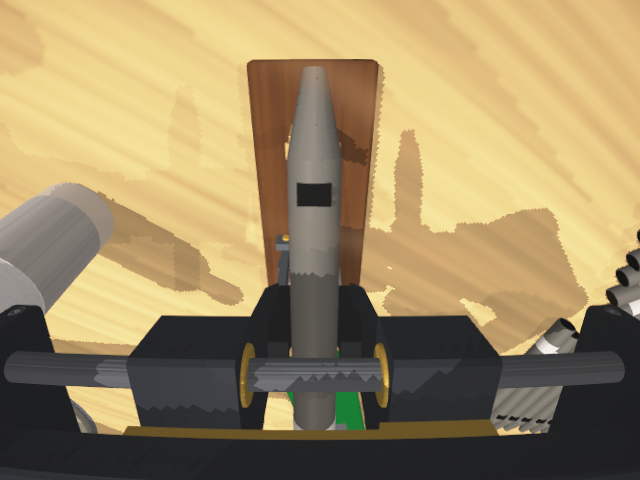

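The pipe lies straight over the dark cradle with its foot at (314,67), over the V rest and about 0.6 mm off centre. The jaw shows at (285,245). Lowering it now.

Emit:
play_rows(
  rows=[
    [0.03,-0.005,0.11,0,0,0],
    [0.0561,-0.005,0.2134,0,0,0],
    [0.066,-0.005,0.25,0,0,0],
    [0.074,-0.005,0.279,0,0,0],
    [0.074,-0.005,0.279,0,0,0],
  ],
)

```text
time: 8.85
tcp_pos: [0.5458, -0.1854, 0.065]
eef_rot: [0.038, 0.953, 0.273, -0.128]
wrist_force: [0.4, 0.6, -0.7]
width: 0.0184
finger_force: 29.6
```

Run:
```python
from h import *
th=np.radians(15.4); g=np.array([-.015,0,.0745]); rt=tilt(th); zt=rt.as_matrix()[:,2]
for up in (0,-.002): row(c2w(g+[0,0,up])+.011*zt,rt)
print(bot.get_obs()['wrist_torque'])
im,d=bot.capture('scene'); P=cloud('scene',d); save('s2',cv2.resize(im[190:330,200:340],None,fx=4,fy=4,interpolation=cv2.INTER_CUBIC))
```

```text
tcp [ 0.5458 -0.1854  0.065 ] F [ 0.4  0.6 -0.7] w 0.0184 t 8.85 row [0.0033, 0.0031, 0.0037, 0.0004, -0.0003, -0.0005]
tcp [ 0.5458 -0.1854  0.065 ] F [ 0.4  0.6 -0.7] w 0.0184 t 8.85 row [0.0054, 0.0031, 0.0114, 0.0004, -0.0003, -0.0005]
[-0.03723738 -0.00449559  0.02484456]
```

View pics/s2.png

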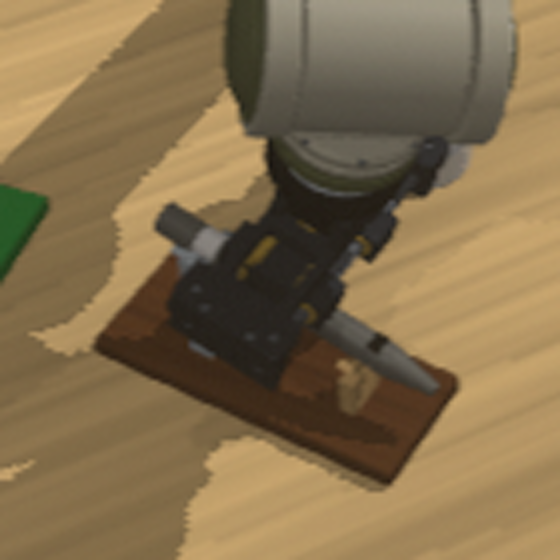

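Emit:
play_rows(
  rows=[
    [0.001,0,0.004,0,0,0],
    [0.002,0,0.008,0,0,0],
    [0.002,0,0.008,0,0,0],
  ],
)

```text
time: 9.28
tcp_pos: [0.5464, -0.1859, 0.0632]
eef_rot: [0.038, 0.953, 0.273, -0.128]
wrist_force: [3.6, -1.8, 5.5]
width: 0.0181
finger_force: 29.2
```

Emit:
play_rows(
  rows=[
    [0.001,0,0.004,0,0,0],
    [0.001,0,0.004,0,0,0],
  ],
)

```text
time: 9.52
tcp_pos: [0.5467, -0.1863, 0.0628]
eef_rot: [0.039, 0.953, 0.273, -0.127]
wrist_force: [3.6, -3.0, 8.6]
width: 0.0185
finger_force: 28.8
```

Run:
```python
from h import *
o=bot.get_obs(); print(o['tcp_pos'],o['wrist_force'].round(1),o['wrist_torque'].round(3))
```

```text
[ 0.54666452 -0.18629066  0.06275015] [ 3.6 -3.   8.6] [-0.669 -0.029  0.316]
```

Contact shows on both the roller side and upward, about 9 N and mostly at the roller, so I'm releasing.

Emit:
play_rows(
  rows=[
    [-0.001,0,-0.004,0,0,0],
    [-0.001,0,-0.004,0,0,0],
    [-0.001,0,-0.004,0,0,0],
    [-0.001,0,-0.004,0,0,0],
  ],
  gripper=0,
)

```text
time: 10.02
tcp_pos: [0.5452, -0.1851, 0.0619]
eef_rot: [0.037, 0.953, 0.273, -0.129]
wrist_force: [0.6, 0.5, -0.3]
width: 0.0438
finger_force: 0.0
```

Run:
```python
from h import *
im,d=bot.capture('wrist'); P=cloud('wrist',d)
q=np.stack([(P-C0)@ex,(P-C0)@ey,P[...,2]],-1)
m=(abs(q[...,1])<.025)&(q[...,2]>.045)&(q[...,0]<-.03)&(q[...,0]>-.14)&(q[...,2]<.12); p=q[m]
for lo in np.arange(-.13,-.03,.02):
    k=(p[:,0]>lo)&(p[:,0]<lo+.02); 
    if k.sum()>10: print(round(lo+.01,2),k.sum(),np.percentile(p[k,1],[2,98]).round(4),'top',np.percentile(p[k,2],97).round(4))
row(bot.get_obs()['tcp_pos']+[0,0,.1],tilt(np.radians(15.4)))
```

```text
-0.12 150 [-0.0042  0.0032] top 0.0509
-0.1 2454 [-0.007   0.0064] top 0.0602
-0.08 3355 [-0.0092  0.009 ] top 0.0681
-0.06 3802 [-0.0153  0.0154] top 0.1196
-0.04 2485 [-0.009   0.0098] top 0.0789
tcp [ 0.5453 -0.1851  0.0619] F [ 0.1 -0.   0. ] w 0.0439 t 10.07 row [-0.1063, -0.0001, -0.3856, -0.0002, 0.0, -0.0004]
```

Emit:
play_rows(
  rows=[
    [0,0,-0.1,0,0,0],
    [0,0,-0.25,0,0,0],
    [0,0,-0.4,0,0,0],
    [0,0,-0.4,0,0,0],
    [0,0,-0.4,0,0,0],
  ],
)

```text
time: 10.7
tcp_pos: [0.5673, -0.171, 0.1575]
eef_rot: [0.036, 0.952, 0.273, -0.129]
wrist_force: [0.0, -0.4, 0.1]
width: 0.0438
finger_force: 0.0
```

Run:
```python
from h import *
for z in (.13,): row(c2w([.015,.0008,z]),tilt(0))
im,d=bot.capture('top'); P=cloud('top',d)
im,d=bot.capture('wrist'); Pw=cloud('wrist',d); save('w4',im)
for nm,P in(('w',Pw),('t',P)):
  q=np.stack([(P-C0)@ex,(P-C0)@ey,P[...,2]],-1)
  m=(abs(q[...,1])<.0115)&(q[...,2]>.045)&(q[...,0]<.12)&(q[...,0]>-.14)&(q[...,2]<.125); p=q[m]
  for lo in np.arange(-.13,.11,.02):
    k=(p[:,0]>lo)&(p[:,0]<lo+.02); 
    if k.sum()>4: print(nm,round(lo+.01,2),k.sum(),np.percentile(p[k,1],[2,98]).round(4),'top',np.percentile(p[k,2],[50,97]).round(4))
```

```text
tcp [ 0.5673 -0.171   0.1575] F [ 0.  -0.4  0.1] w 0.0438 t 10.7 row [-0.1727, 0.0099, 0.1619, -0.0005, 0.0858, -0.0004]
w -0.12 44 [-0.0047  0.0027] top [0.049  0.0505]
w -0.1 757 [-0.0072  0.0064] top [0.0546 0.0601]
w -0.08 1071 [-0.0099  0.0091] top [0.0629 0.0682]
w -0.06 1021 [-0.0105  0.0105] top [0.0685 0.0729]
w -0.04 903 [-0.0091  0.0096] top [0.0746 0.0788]
w -0.02 831 [-0.0092  0.0099] top [0.0803 0.0845]
w 0.0 770 [-0.0088  0.0102] top [0.086  0.0904]
w 0.02 712 [-0.0094  0.0106] top [0.0918 0.0959]
w 0.04 735 [-0.0112  0.0108] top [0.0975 0.1019]
w 0.06 452 [-0.0079  0.0112] top [0.1027 0.1059]
t -0.02 9 [-0.0088  0.0097] top [0.0827 0.0862]
t 0.0 70 [-0.0083  0.0104] top [0.0861 0.0921]
t 0.02 69 [-0.0083  0.0091] top [0.0933 0.0999]
t 0.04 91 [-0.0106  0.0107] top [0.0979 0.1027]
t 0.06 71 [-0.0076  0.0107] top [0.1035 0.1109]
t 0.08 6 [-0.0045  0.0096] top [0.0954 0.0996]
```

View pics/w4.png

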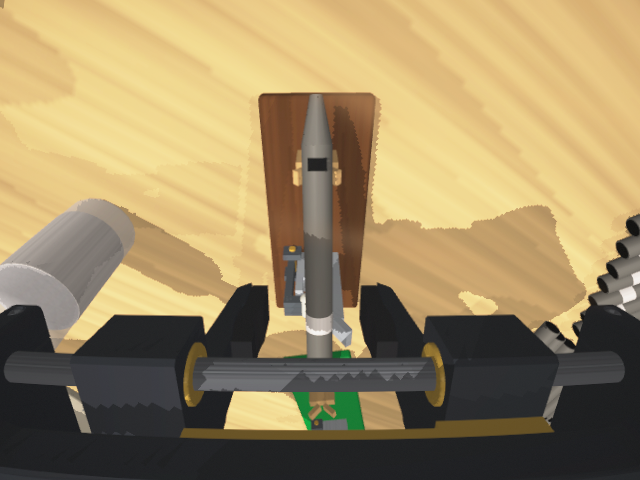

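The pipe is released. Its body is in the V rest at (317,170), its foot sticks out to (316,95) and its top end rests on the roller and leans on the tall prong near (320,325). Measured slope is about 15.5°, as expected. I'll shut the gripper and move above x = +15 mm, beside the fork on its inner side.

Emit:
play_rows(
  rows=[
    [-0.04,0.0,0.0,0,0.03,0],
    [-0.1,0.005,0.05,0,0.06,0],
    [-0.1727,0.0099,0.15,0,0.0858,0],
    [-0.1727,0.0099,0.1619,0,0.0858,0],
    [-0.1727,0.0099,0.1619,0,0.0858,0],
    [-0.1727,0.0099,0.1619,0,0.0858,0],
  ],
  gripper=1,
)

```text
time: 11.55
tcp_pos: [0.5256, -0.2006, 0.1311]
eef_rot: [0.0, 0.961, 0.276, 0.0]
wrist_force: [-0.8, -0.5, -0.3]
width: 0.0005
finger_force: 0.0
```

Run:
```python
from h import *
for z in (.106,.092,.078): row(c2w([.015,.0008,z]),tilt(0))
```

```text
tcp [ 0.5256 -0.2006  0.1311] F [-0.8 -0.5 -0.3] w 0.0005 t 11.55 row [-0.0052, -0.0023, 0.1006, 0.0002, -0.0003, -0.0001]
tcp [ 0.5256 -0.2006  0.1311] F [-0.8 -0.5 -0.3] w 0.0005 t 11.55 row [-0.0053, -0.0023, 0.1566, 0.0002, -0.0003, -0.0001]
tcp [ 0.5256 -0.2006  0.1311] F [-0.8 -0.5 -0.3] w 0.0005 t 11.55 row [-0.0053, -0.0024, 0.2126, 0.0002, -0.0003, -0.0001]
```

Press down in steps to tips ≈ 86 mm first and check the force.

Emit:
play_rows(
  rows=[
    [-0.005,-0.002,0.06,0,0,0],
    [-0.005,-0.002,0.1,0,0,0],
    [-0.005,-0.002,0.12,0,0,0],
    [-0.005,-0.002,0.14,0,0,0],
    [-0.005,-0.002,0.14,0,0,0],
  ],
)

```text
time: 12.18
tcp_pos: [0.5237, -0.201, 0.096]
eef_rot: [-0.0, 0.961, 0.276, 0.0]
wrist_force: [-0.3, 1.3, 0.8]
width: 0.0005
finger_force: 0.4
```

```bash
cat > chk.py <<'E'
from h import *
import sys
o=bot.get_obs(); print(o['tcp_pos'].round(4),o['wrist_force'].round(1),o['wrist_torque'].round(3))
for nm in ('wrist','top','scene'):
  im,d=bot.capture(nm); P=cloud(nm,d); save(sys.argv[1]+nm,im)
  q=np.stack([(P-C0)@ex,(P-C0)@ey,P[...,2]],-1)
  m=(abs(q[...,1])<.0115)&(q[...,2]>.045)&(q[...,0]<.12)&(q[...,0]>-.14)&(q[...,2]<.125); p=q[m]
  for lo in np.arange(-.13,.11,.02):
    k=(p[:,0]>lo)&(p[:,0]<lo+.02); 
    if k.sum()>8: print(nm,round(lo+.01,2),k.sum(),np.percentile(p[k,1],[2,98]).round(4),'top',np.percentile(p[k,2],[50,97]).round(4))
E
python3 chk.py a
```

```text
[ 0.5237 -0.201   0.096 ] [-0.3  1.3  0.8] [ 0.042  0.263 -0.03 ]
wrist -0.12 168 [-0.0047  0.0033] top [0.0531 0.0551]
wrist -0.1 1146 [-0.0074  0.0069] top [0.058  0.0626]
wrist -0.08 1762 [-0.0092  0.009 ] top [0.0644 0.0683]
wrist -0.06 1862 [-0.0107  0.0108] top [0.0682 0.0717]
wrist -0.04 1752 [-0.009   0.0101] top [0.0723 0.0757]
wrist -0.02 1661 [-0.0087  0.0101] top [0.0764 0.0796]
wrist 0.0 3893 [-0.0104  0.0109] top [0.0962 0.1234]
wrist 0.02 141 [-0.0078  0.0087] top [0.1069 0.1125]
wrist 0.04 32 [0.0002 0.0007] top [0.0903 0.0912]
wrist 0.06 346 [-0.0061  0.0107] top [0.0943 0.0959]
wrist 0.08 31 [-0.0068  0.0113] top [0.0928 0.095 ]
top -0.12 10 [-0.0043  0.0035] top [0.0537 0.0583]
top -0.1 43 [-0.0086  0.0057] top [0.0604 0.0642]
top -0.08 54 [-0.0091  0.0078] top [0.0639 0.0722]
scene -0.12 10 [-0.0023  0.0057] top [0.0524 0.0571]
scene -0.1 57 [-0.0063  0.009 ] top [0.0577 0.0643]
scene -0.08 74 [-0.0056  0.011 ] top [0.0642 0.0696]
scene -0.06 74 [-0.0059  0.011 ] top [0.0676 0.0719]
scene -0.04 71 [-0.0046  0.0113] top [0.072  0.0777]
scene -0.02 62 [-0.0032  0.011 ] top [0.0763 0.0812]
scene 0.0 109 [-0.0091  0.0114] top [0.0842 0.1148]
scene 0.02 19 [0.0073 0.0114] top [0.0792 0.0831]
scene 0.04 28 [-0.0057  0.0111] top [0.0496 0.0827]
```

The pipe is going down evenly (slope now about 11°) and stays centred, so I'll continue.

Emit:
play_rows(
  rows=[
    [-0.003,0,0.02,0,0,0],
    [-0.003,0,0.036,0,0,0],
    [-0.003,0,0.052,0,0,0],
    [-0.003,0,0.064,0,0,0],
    [-0.003,0,0.068,0,0,0],
  ],
)

```text
time: 12.95
tcp_pos: [0.5229, -0.2016, 0.0786]
eef_rot: [-0.0, 0.961, 0.276, 0.0]
wrist_force: [-0.2, 0.1, -0.0]
width: 0.0002
finger_force: 0.0
```

```bash
python3 chk.py b | grep -v top.*top
```

```text
[ 0.5229 -0.2016  0.0786] [-0.2  0.1 -0. ] [-0.081  0.124  0.005]
wrist -0.12 192 [-0.0048  0.0041] top [0.0628 0.0648]
wrist -0.1 1716 [-0.0077  0.007 ] top [0.065  0.0678]
wrist -0.08 2409 [-0.0102  0.009 ] top [0.0676 0.0699]
wrist -0.06 2329 [-0.0107  0.0105] top [0.0675 0.0698]
wrist -0.04 1959 [-0.0093  0.0094] top [0.0677 0.0696]
wrist -0.02 1737 [-0.0092  0.0096] top [0.0677 0.0696]
wrist 0.0 4810 [-0.0102  0.0107] top [0.0875 0.1159]
wrist 0.02 616 [-0.0068  0.0083] top [0.1142 0.1233]
wrist 0.04 32 [0.0002 0.0007] top [0.0694 0.07  ]
wrist 0.08 58 [-0.0041  0.0061] top [0.0687 0.0695]
scene -0.12 15 [-0.0014  0.0075] top [0.0616 0.0666]
scene -0.1 54 [-0.0036  0.0092] top [0.0649 0.0709]
scene -0.08 73 [-0.0062  0.0115] top [0.0663 0.0711]
scene -0.06 70 [-0.0043  0.0112] top [0.0667 0.0713]
scene -0.04 64 [-0.0051  0.0113] top [0.0668 0.0705]
scene -0.02 63 [-0.0052  0.011 ] top [0.0674 0.071 ]
scene 0.0 105 [-0.0102  0.011 ] top [0.0698 0.0957]
scene 0.02 20 [0.0077 0.0114] top [0.0619 0.0651]
```

The pipe is level, with its top at 69.6 mm all along, and there is no residual force. Retreating and verifying.

Emit:
play_rows(
  rows=[
    [0,0,-0.1,0,0,0],
    [0,0,-0.3,0,0,0],
    [0.1,0,-0.5,0,0,0],
    [0.25,-0.1,-0.6,0,0,0],
    [0.25,-0.25,-0.6,0,0,0],
    [0.25,-0.35,-0.6,0,0,0],
    [0.25,-0.35,-0.6,0,0,0],
    [0.25,-0.35,-0.6,0,0,0],
  ],
)

```text
time: 14.1
tcp_pos: [0.5298, -0.095, 0.2291]
eef_rot: [0.0, 0.961, 0.276, 0.001]
wrist_force: [0.0, 0.5, 0.6]
width: 0.0002
finger_force: 0.0
```

```bash
python3 chk.py c | grep -v scene
python3 - <<'E'
from h import *
im,d=bot.capture('wrist'); P=cloud('wrist',d)
q=np.stack([(P-C0)@ex,(P-C0)@ey,P[...,2]],-1)
m=(q[...,0]>.03)&(q[...,0]<.05)&(q[...,2]>.05)&(q[...,2]<.12)&(abs(q[...,1])<.045); p=q[m]
for lo in np.arange(-.04,.03,.005):
    k=(p[:,1]>lo)&(p[:,1]<lo+.005)
    if k.sum()>3: print('y',round(lo+.0025,4),k.sum(),'zmax',np.percentile(p[k,2],95).round(4))
m=(im.min(2)>150)&(abs(q[...,0]-.04)<.015)&(abs(q[...,1]+.007)<.02)&(q[...,2]>.05); print('roller',m.sum(),q[m].mean(0) if m.any() else '')
v,u=np.where((abs(q[...,0])<.12)&(abs(q[...,1])<.05)); print(u.min(),u.max(),v.min(),v.max())
save('fin',cv2.resize(im[v.min():v.max(),u.min():u.max()],None,fx=2,fy=2)[:600,:800])
E
```

```text
[ 0.5298 -0.095   0.2291] [0.  0.5 0.6] [-0.064  0.152  0.017]
wrist -0.12 81 [-0.0049  0.0041] top [0.0625 0.0643]
wrist -0.1 370 [-0.0081  0.0065] top [0.0643 0.0675]
wrist -0.08 517 [-0.0106  0.0086] top [0.0674 0.0698]
wrist -0.06 510 [-0.0103  0.0087] top [0.067  0.0697]
wrist -0.04 463 [-0.0099  0.0087] top [0.067  0.0695]
wrist -0.02 427 [-0.0097  0.0088] top [0.0671 0.0694]
wrist 0.0 407 [-0.0095  0.0092] top [0.0673 0.0695]
wrist 0.02 409 [-0.0094  0.0092] top [0.0675 0.0753]
wrist 0.04 402 [-0.0112  0.0114] top [0.0696 0.0873]
wrist 0.06 19 [0.0013 0.01  ] top [0.067  0.0687]
top -0.02 16 [-0.0033  0.0095] top [0.0683 0.0734]
top 0.0 67 [-0.0088  0.0095] top [0.0673 0.0721]
top 0.02 64 [-0.0091  0.0096] top [0.0675 0.0796]
top 0.04 72 [-0.0113  0.0103] top [0.0734 0.0822]
top 0.06 68 [-0.0086  0.01  ] top [0.0667 0.0726]
y -0.0275 96 zmax 0.0778
y -0.0225 123 zmax 0.0789
y -0.0175 125 zmax 0.0786
y -0.0125 126 zmax 0.0791
y -0.0075 116 zmax 0.0806
y -0.0025 52 zmax 0.0795
y 0.0025 81 zmax 0.0701
y 0.0075 65 zmax 0.0686
y 0.0125 225 zmax 0.0958
y 0.0175 114 zmax 0.0992
y 0.0225 25 zmax 0.108
roller 43 [ 0.037875   -0.00639686  0.07846807]
345 639 135 479
```

View pics/fin.png

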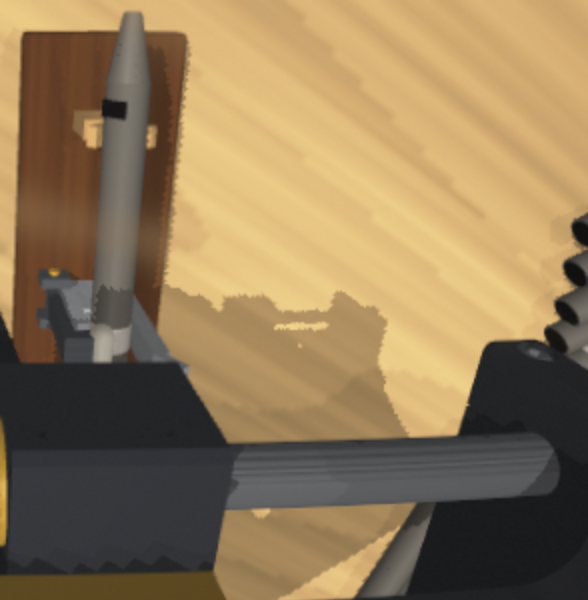

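The pipe is level in the V rest and at the bottom of the fork. The white roller, crop (105,345), is closed over it at y = -6.4 mm with its top at about 80 mm, and the robot is clear. Handing in.

```bash
python3 -c "
from bench import bot
print(bot.close_job())"
```

```text
the job is handed in; nothing more can be done
None
```

The long pipe lies level in the dark wooden cradle, seated at the bottom of the fork with the jaw closed over it; the other pipes, bottle and tape were left where they were, and the job was handed in after about 14 s of robot time.

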